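# Line up the ink pots by shade for the lantern painter

## Robot

A 6-joint arm with a two-finger parallel gripper is mounted at the origin on the work surface. World frame = base frame: x ahead of the robot, y to its left, z up, the work surface at z = 0. Lengths are in m, angles in rad, forces in N, time in s.
With the tool pointing down it reaches from about 0.4 to 0.925 m from the base axis. Payload 12.5 kg.
Tool frame: the origin (TCP) lies between the finger pads; the fingertips stand 25 mm ahead of it and the grasp point (between the pads) lies 6 mm ahead of it; z points along the fingers, y is the line along which they close (so a half turn about z gives the same grasp; the last joint's range is limited). The gripper opens to 95 mm and grips with 3 to 60 N. Pads are 20 mm wide; open, the fingers measure 119 mm over their backs; the gripper's body (75 mm by 180 mm) begins 59 mm behind the grasp point.
Start: joints at [1.107, 0.491, 1.559, -0, 1.092, -0.106], TCP at [0.219, 0.585, 0.24] pointing down, gripper open.
Joint ranges: [-3.1, 3.1], [-0.84, 2.19], [0.05, 2.79], [-1.13, 4.28], [0.06, 2.93], [-2.69, 2.69]. Speed limits (rad/s): [2.22, 2.22, 2.79, 3.14, 3.14, 3.14].

## Interface

Orientations are given as a unit quaternion [w, x, y, z].
In Python, from plant import bot gives the robot as it stands. Calls block until the motion is done:
- bot.reach(position, orientation): joint-space move of the TCP to a pose.
- bot.move_l(position, rot=None, v=0.15, threshold=None): straight line of the TCP; rot=None keeps the orientation; v is the mean speed in m/s. With threshold (N) it stops when the force on the tool has changed by that much, and returns True; else False.
- bot.movej(angles): joint-space move.
- bot.command_gripper(opening): opening from 0.0 (shut) to 1.0 (fully open); the grip force is fixed at half the most; returns when the fingers have stopped.
- bot.wait(seconds).
- bot.ik(position, orientation): joint angles nearest the present ones, or None.
- bot.sense(): the state.
- bot.camera(name): name is "scene" or "top"; returns a dict with "pixels" (480x640x3 uint8, red, green, blue), "fx", "fy", "cx", "cy" (pixels), "origin" and "attitude" of the camera in the world. Camera axes: x right, y up, looking along -z (the intrinsics and any distortion apply to the point x, -y, -z); pixel columns grow to the right and rows downward; lengths in m; the calibration is good to about 2 mm. A picture is of the moment at which its call begins. There is no depth.
A pose or a line that the arm cannot do raises bot.MotionError and nothing moves.
- bot.sign_off(): hands the job in; it is judged then, once.
The state is a dict: "time_s": time; "q": joint angles; "qd": joint speeds; "effort": joint torques, N m; "tcp_pos": TCP position; "eef_rot": TCP orientation; "ft_force": force on the tool from outside, world axes, zero at the start; "moment": the same for the moment, N m; "finger_gap": opening from 0.0 (shut) to 1.0 (fully open); "grasp_force": force on a finger pad.
Only numpy, scipy, OpenCV 4.12 (cv2) and the standard library are available. Lean on these libraries where they do the work, as an engineer would, in place of code of your own. Each camera call takes 0.05 s, during which the arm holds its last target. There are 200 camera calls.

## Task

Line up the four capped ink pots on the wooden rail in order of shade, one standing upright and centred on each round mark: the black pot on the mark next to the rail's blue knob, then dark grey, medium grey, and the palest at the other end. Do not tip any ink pot over, and leave the vermilion pot standing where it is.

Things in the scene. Friction and masses are not known exactly. Their poses are not given: they have to be found in the camera images.
- pot_pale: Ink pot of the palest wash: very light grey body and cap. Like the others a closed upright cylinder 44 mm in diameter and 60 mm tall with a plain smooth side (safe to grip all round), 90 to 185 g, a white paper label round it. Stands on the table, loose. Origin at the centre of its underside, z up.
- pot_mid: Ink pot of the second wash: medium grey body and cap. Like the others a closed upright cylinder 44 mm in diameter and 60 mm tall with a plain smooth side (safe to grip all round), 90 to 185 g, a white paper label round it. Stands on the table, loose. Origin at the centre of its underside, z up.
- pot_dark: Ink pot of the third wash: dark grey (charcoal) body and cap, clearly lighter than the black one. Like the others a closed upright cylinder 44 mm in diameter and 60 mm tall with a plain smooth side (safe to grip all round), 90 to 185 g, a white paper label round it. Stands on the table, loose. Origin at the centre of its underside, z up.
- pot_black: Ink pot of full black: black body and cap. Like the others a closed upright cylinder 44 mm in diameter and 60 mm tall with a plain smooth side (safe to grip all round), 90 to 185 g, a white paper label round it. Stands on the table, loose. Origin at the centre of its underside, z up.
- pot_red: Vermilion (orange-red) paint pot, not part of the ink series; stands among the ink pots and stays where it is. Like the others a closed upright cylinder 44 mm in diameter and 60 mm tall with a plain smooth side (safe to grip all round), 90 to 185 g, a white paper label round it. Stands on the table, loose. Origin at the centre of its underside, z up.
- mark0: Rightmost (-y) round mark. Flat green ring, 52 mm across, no step, on a fixed wooden rail (plank 410 x 90 x 18 mm lying beyond the pots, long side across the robot's front). Four marks in a straight row along the rail's middle, 85 mm apart. Origin: ring centre on the rail's top, 18 mm above the table. y runs along the rail from mark0 to mark3, x across it, z up.
- mark1: Second mark from the right. Flat green ring, 52 mm across, no step, on a fixed wooden rail (plank 410 x 90 x 18 mm lying beyond the pots, long side across the robot's front). Four marks in a straight row along the rail's middle, 85 mm apart. Origin: ring centre on the rail's top, 18 mm above the table. y runs along the rail from mark0 to mark3, x across it, z up.
- mark2: Third mark from the right. Flat green ring, 52 mm across, no step, on a fixed wooden rail (plank 410 x 90 x 18 mm lying beyond the pots, long side across the robot's front). Four marks in a straight row along the rail's middle, 85 mm apart. Origin: ring centre on the rail's top, 18 mm above the table. y runs along the rail from mark0 to mark3, x across it, z up.
- mark3: Leftmost (+y) round mark. Flat green ring, 52 mm across, no step, on a fixed wooden rail (plank 410 x 90 x 18 mm lying beyond the pots, long side across the robot's front). Four marks in a straight row along the rail's middle, 85 mm apart. Origin: ring centre on the rail's top, 18 mm above the table. y runs along the rail from mark0 to mark3, x across it, z up.
- knob_blue: Blue round knob, 26 mm in diameter, 22 mm tall, fixed on top of the rail at one of its two ends, 59.5 mm beyond the last mark on that side; the other end has a like knob in plain pale wood. Which end is blue differs from start to start. Origin at the centre of its foot, on the rail's top face.
Not all that is in view belongs to the job. What is shaped like the pot_black but turquoise is not meant.

How it is judged:
At the end, for the whole second after the job is handed in: Black pot on the mark next to the blue knob, then dark, medium, pale: each within 12 mm of its mark's centre, on the rail top (5 mm), upright within 0.1 rad, at rest, released; the vermilion pot upright and within 20 mm of its start (((horizontal distance between knob_blue and mark3 below 0.1 m and horizontal distance between pot_pale and mark0 below 0.012 m and horizontal distance between pot_mid and mark1 below 0.012 m and horizontal distance between pot_dark and mark2 below 0.012 m and horizontal distance between pot_black and mark3 below 0.012 m) or (horizontal distance between knob_blue and mark0 below 0.1 m and horizontal distance between pot_pale and mark3 below 0.012 m and horizontal distance between pot_mid and mark2 below 0.012 m and horizontal distance between pot_dark and mark1 below 0.012 m and horizontal distance between pot_black and mark0 below 0.012 m)) and height (world z) of pot_pale between 0.014 and 0.023 m and angle between each of pot_pale, pot_mid, pot_dark, pot_black, pot_red's own z axis and vertical below 0.1 rad and linear speed of each of pot_pale, pot_mid, pot_dark, pot_black below 0.02 m/s and angular speed of each of pot_pale, pot_mid, pot_dark, pot_black below 0.3 rad/s and contact force between each of pot_pale, pot_mid, pot_dark, pot_black and the fingers below 0.05 N and height (world z) of pot_mid between 0.014 and 0.023 m and height (world z) of pot_dark between 0.014 and 0.023 m and height (world z) of pot_black between 0.014 and 0.023 m and distance of pot_red from where it was at the start of the episode below 0.02 m); the robot touches nothing.
It fails at once if an ink pot is tipped over (leans more than 0.7 rad) (angle between any of pot_pale, pot_mid, pot_dark, pot_black's own z axis and vertical above 0.7 rad).
It fails at once if the vermilion pot is moved by more than 20 mm or tipped (distance of pot_red from where it was at the start of the episode above 0.02 m or angle between pot_red's own z axis and vertical above 0.7 rad).
It also fails if it takes over 104 s, if anything falls off the work surface, if the arm or the gripper's body presses on something with over 40 N, if the wrist force passes 120 N, or if a joint passes its speed limit or range.

## Working session

There is one attempt and no reset: what is moved stays moved. The work goes in short steps, each a Python script; the robot and the scene stay as the last script left them, time stands still between calls to the robot, and variables do not carry over. Pictures are saved under pics/ and viewed, at most 14 in all, crops included, and the job is handed in when it is done.

```bash
mkdir -p pics; ls; python3 - <<'E'
from plant import bot
import cv2
for n in("top","scene"):
    c=bot.camera(n); cv2.imwrite(f"pics/{n}0.png",c["pixels"][...,::-1]); print(n,{k:v for k,v in c.items() if k!="pixels"})
print(bot.sense())
E
```

```text
pics
top {'fx': 531.4575733913895, 'fy': 531.4575733913895, 'cx': 321.30138166927117, 'cy': 236.1787618465016, 'origin': array([ 0.3880594 , -0.02836688,  0.91504679]), 'attitude': array([ 0.71328384,  0.03282951, -0.03483807, -0.69923865])}
scene {'fx': 550.7234203818765, 'fy': 550.7234203818765, 'cx': 312.3384789376784, 'cy': 229.82333973284344, 'origin': array([ 1.05683982, -0.45632471,  0.89365095]), 'attitude': array([0.85007211, 0.30723589, 0.15384437, 0.39914336])}
{'time_s': 0.1, 'q': array([ 1.10739447e+00,  4.91482870e-01,  1.55935040e+00, -8.51311248e-06,
        1.09172012e+00, -1.05584566e-01]), 'qd': array([-0.00080422, -0.00070441, -0.00200644,  0.00013756,  0.00018417,
        0.00073782]), 'effort': array([ 1.98283524e-03, -6.13619971e+01, -2.58603072e+01,  6.93438761e-02,
        4.71617072e-02, -6.48378546e-05]), 'tcp_pos': array([0.21878561, 0.58526536, 0.2391435 ]), 'eef_rot': array([-1.31199809e-04,  1.77953793e-01,  9.84038727e-01, -4.62115738e-04]), 'ft_force': array([-0.17252624,  0.45550644,  0.56286165]), 'moment': array([-0.07436998,  0.00629363, -0.00546018]), 'grasp_force': 0.0, 'finger_gap': 1.0002751991091763}
```

View pics/top0.png

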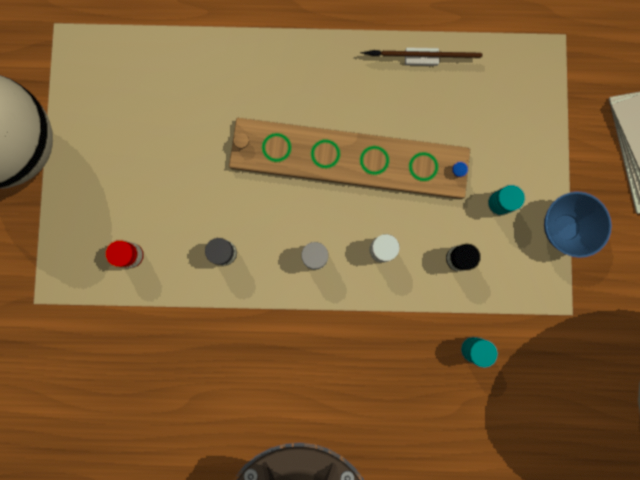

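View pics/scene0.png

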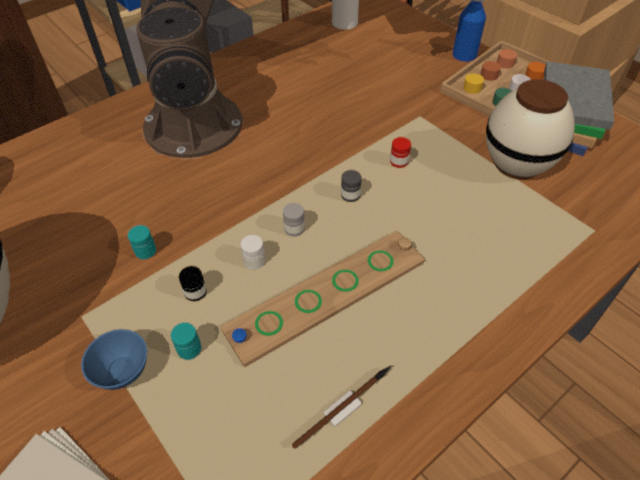

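The top view has image up = +x and left = +y. The blue knob (460,169) is at the -y end, so black goes to mark0, dark to mark1, mid to mark2 and pale to mark3.

Candidates in the top view: black (464,257), pale (385,248), mid (315,256), dark (220,251) and red (122,254). The two turquoise pots at (510,199) and (483,352) are decoys.

Next I'll measure these and confirm them in an enlarged crop.

```bash
cat > vis.py <<'E'
import numpy as np, cv2
from scipy.spatial.transform import Rotation as R
def rot(c): return R.from_quat(np.asarray(c["attitude"])[[1,2,3,0]])
def cast(c,u,v,z):
    d=rot(c).apply([(u-c["cx"])/c["fx"],-(v-c["cy"])/c["fy"],-1]); o=c["origin"]
    return o+d*(z-o[2])/d[2]
def proj(c,p):
    x,y,z=rot(c).inv().apply(np.asarray(p)-c["origin"]); return np.array([c["cx"]-c["fx"]*x/z, c["cy"]+c["fy"]*y/z])
def circ(im,u,v,r,w=26,k=4,param2=15):
    """nearest Hough circle (cap top) about a seed pixel, with radius near r px"""
    x0,y0=int(u)-w,int(v)-w
    g=cv2.resize(cv2.cvtColor(im[max(y0,0):y0+2*w,max(x0,0):x0+2*w],cv2.COLOR_RGB2GRAY),None,fx=k,fy=k,interpolation=cv2.INTER_CUBIC)
    g=cv2.normalize(g,None,0,255,cv2.NORM_MINMAX)
    h=cv2.HoughCircles(cv2.GaussianBlur(g,(0,0),2),cv2.HOUGH_GRADIENT,1,8,param1=80,param2=param2,minRadius=int(k*r*.9),maxRadius=int(k*r*1.1))
    if h is None: return None
    a,b,rr=h[0][0]; return (a+.5)/k-.5+max(x0,0),(b+.5)/k-.5+max(y0,0),rr/k
def rings(c):
    h=cv2.cvtColor(c["pixels"],cv2.COLOR_RGB2HSV); m=cv2.inRange(h,(50,120,60),(75,255,255))
    out=[]
    for q in cv2.findContours(m,cv2.RETR_EXTERNAL,cv2.CHAIN_APPROX_NONE)[0]:
        if cv2.contourArea(q)>300:
            (u,v),ax,_=cv2.fitEllipse(q); out.append((u,v,ax))
    return sorted(out,key=lambda t:-t[0])
E
python3 - <<'E'
from plant import bot
from vis import *
c=bot.camera("top");s=bot.camera("scene");im=c["pixels"]
o=cv2.resize(im,None,fx=2,fy=2,interpolation=cv2.INTER_CUBIC)[...,::-1].copy()
os=cv2.resize(s["pixels"],None,fx=2,fy=2)[...,::-1].copy()
for n,(u,v) in dict(black=(464,257),pale=(385,248),mid=(315,256),dark=(220,251),red=(122,254)).items():
    h=circ(im,u,v,13.7); 
    if h is None: print(n,None);continue
    p=cast(c,h[0],h[1],.06); print(n,np.round(h,1),np.round(p,4),"r",round(np.hypot(*p[:2]),3), "colour",im[int(h[1]),int(h[0])])
    cv2.circle(o,(int(2*h[0]),int(2*h[1])),int(2*h[2]),(255,0,255),1)
    a=np.array([proj(s,p+[.022*np.cos(t),.022*np.sin(t),0])*2 for t in np.linspace(0,6.28,30)]).astype(int); cv2.polylines(os,[a],True,(255,0,255),1)
ms=[cast(c,u,v,.018) for u,v,_ in rings(c)]; ss=[cast(s,u,v,.018) for u,v,_ in rings(s)]
print("top",np.round(ms,4),np.linalg.norm(np.diff(ms,axis=0),axis=1),[r[2] for r in rings(c)]); print("scene",np.round(ss,4))
A=o[220:620,180:980];B=os[240:640,240:880]
cv2.imwrite("pics/a.png",A);cv2.imwrite("pics/b.png",B)
E
```

```text
black [466.5 256.5  13. ] [ 0.442  -0.2647  0.06  ] r 0.515 colour [8 7 7]
pale [385.8 247.2  13. ] [ 0.4543 -0.1343  0.06  ] r 0.474 colour [192 201 185]
mid [314.5 254.   12.9] [ 0.4411 -0.0196  0.06  ] r 0.442 colour [138 135 124]
dark [219.  251.2  14. ] [0.4425 0.1343 0.06  ] r 0.462 colour [68 66 64]
red [130.2 254.8  13.1] [0.434  0.2767 0.06  ] r 0.515 colour [174   0   0]
top [[ 0.5983 -0.2025  0.018 ]
 [ 0.608  -0.1181  0.018 ]
 [ 0.6173 -0.0336  0.018 ]
 [ 0.6268  0.0508  0.018 ]] [0.08494433 0.08506087 0.08495959] [(27.627151489257812, 28.251365661621094), (27.718442916870117, 28.28135108947754), (27.421367645263672, 28.305099487304688), (27.5170955657959, 28.346336364746094)]
scene [[ 0.624   0.0539  0.018 ]
 [ 0.6146 -0.0311  0.018 ]
 [ 0.6053 -0.1157  0.018 ]
 [ 0.5963 -0.2004  0.018 ]]
```

View pics/a.png

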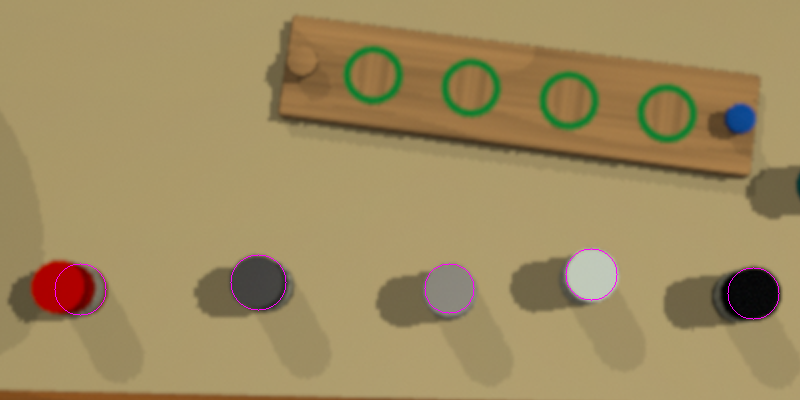

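View pics/b.png

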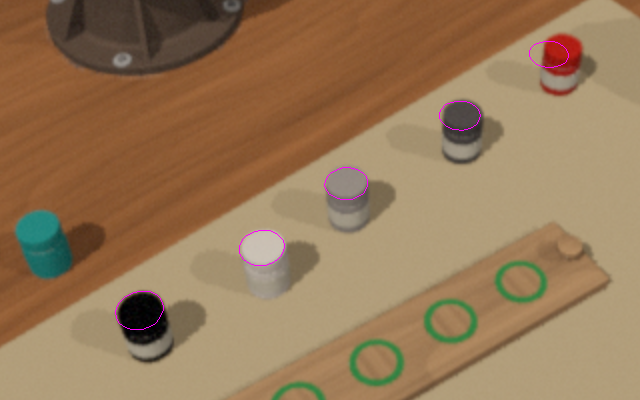

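The four ink caps fit well in both views: radius about 13 px (13.7 expected) and mark spacing 85.0 mm. Red misfit, but its true centre is about (121,254) and I won't touch it. The cameras differ by about 3 mm, so I'll use the mean of the two. Black goes first, with the fingers closing across the rail.

```bash
cat > act.py <<'E'
from plant import bot
from vis import *
SH=np.array([-.0012,.0013])   # half the top/scene disagreement
POT={k:np.array(v)+SH for k,v in dict(black=(.442,-.2640),pale=(.4543,-.1343),mid=(.4411,-.0196),dark=(.4425,.1343)).items()}
MARK=[np.array(v)+SH for v in ((.5983,-.2025),(.6080,-.1181),(.6173,-.0336),(.6268,.0508))]
a=np.arctan2(-.112,.994)      # rail's x axis
def down(th):                 # tool z down, tool y along angle th
    y=np.array([np.cos(th),np.sin(th),0]); z=np.array([0,0,-1.])
    q=R.from_matrix(np.c_[np.cross(y,z),y,z]).as_quat(); return q[[3,0,1,2]]
def P(xy,z): return [xy[0],xy[1],z]
def q6(): 
    out=[]
    for th in (a,a+np.pi):
        js=[bot.ik(P(p,z),down(th)) for p in list(POT.values())+MARK for z in (.037,.2)]
        out.append(None if any(j is None for j in js) else (np.min(js,0).round(2),np.max(js,0).round(2)))
    return out
def carry(n,i,Q,H=.17):
    bot.move_l(P(POT[n],.037),v=.12)
    bot.command_gripper(0.0); s=bot.sense(); print(n,"gap mm",round(95*s["finger_gap"],1),"F",round(float(s["grasp_force"]),1))
    if not 38<95*s["finger_gap"]<50: raise SystemExit("bad grasp")
    bot.move_l(P(POT[n],H),v=.2); bot.move_l(P(MARK[i],H),v=.25)
    bot.move_l(P(MARK[i],.062),v=.15)
    t=bot.move_l(P(MARK[i],.053),v=.02,threshold=5); print("touch",t,bot.sense()["tcp_pos"].round(4))
    bot.command_gripper(1.0); bot.move_l(P(MARK[i],H),v=.2); print("t",bot.sense()["time_s"])
E
python3 - <<'E'
from act import *
r=q6(); print(r)
th=a if r[0] is not None else a+np.pi
Q=down(th); bot.reach(P(POT["black"],.2),Q); print(bot.sense()["q"].round(2),th)
carry("black",0,Q)
bot.move_l(P(POT["pale"],.17),v=.25)
for n in("top","scene"): cv2.imwrite(f"pics/{n}1.png",bot.camera(n)["pixels"][...,::-1])
E
```

```text
[(array([-0.67,  0.29,  1.59, -0.  ,  0.37, -0.55]), array([ 0.15,  0.75,  2.18, -0.  ,  1.01,  0.27])), None]
[-0.67  0.38  1.88  0.    0.88 -0.55] -0.11220281499725442
black gap mm 43.6 F 30.0
touch True [ 0.5973 -0.2012  0.0548]
t 10.2833
```

View pics/scene1.png

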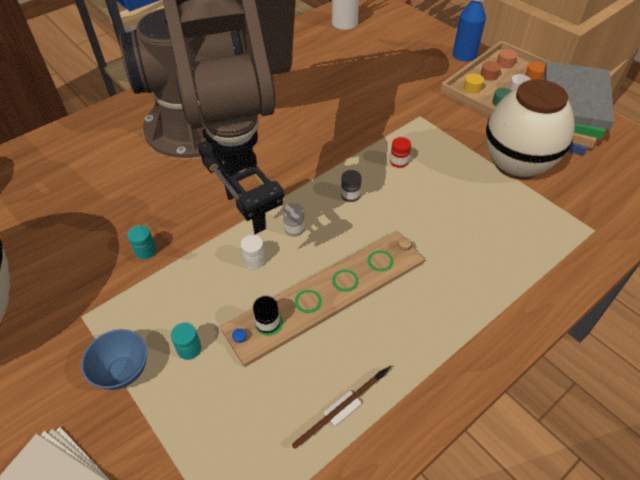

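The black pot (267,316) stands upright in its ring next to the blue knob. The other pots haven't moved, so I'll carry on with the rest.

```bash
python3 - <<'E'
from act import *
Q=None
carry("pale",3,Q)
for n,i in(("mid",2),("dark",1)):
    bot.move_l(P(POT[n],.17),v=.25); carry(n,i,Q)
bot.move_l([.43,.1,.25],v=.25); bot.reach([.219,.585,.24],[0,.178,.984,0])
c=bot.camera("top");s=bot.camera("scene")
os=cv2.resize(s["pixels"],None,fx=2,fy=2,interpolation=cv2.INTER_CUBIC)[...,::-1].copy()
for i,m in enumerate(MARK):
    t=np.r_[m,.078]; u,v=proj(c,t-np.r_[SH,0]); h=circ(c["pixels"],u,v,14)
    p=cast(c,h[0],h[1],.078)[:2]+SH; print(i,"err mm",((p-m)*1e3).round(1),"r",h[2],c["pixels"][int(h[1]),int(h[0])])
    for z,q in ((.078,.022),(.018,.026)):
        k=np.array([proj(s,np.r_[m,z]+[q*np.cos(f),q*np.sin(f),0])*2 for f in np.linspace(0,6.28,30)]).astype(int); cv2.polylines(os,[k],True,(255,0,255),1)
ot=cv2.resize(c["pixels"],None,fx=2,fy=2,interpolation=cv2.INTER_CUBIC)[...,::-1]
cv2.imwrite("pics/top2.png",ot[180:580,180:980]); cv2.imwrite("pics/s2.png",os[220:740,240:880])
print(bot.sense()["time_s"])
E
```

```text
pale gap mm 43.9 F 30.0
touch True [0.6258 0.0521 0.0548]
t 18.2583
mid gap mm 43.6 F 30.0
touch True [ 0.6163 -0.0323  0.0548]
t 25.9917
dark gap mm 43.6 F 30.0
touch True [ 0.607  -0.1169  0.0548]
t 34.4
0 err mm [-2.6 -1.1] r 13.15 [4 3 6]
1 err mm [-3.5  3.3] r 14.275 [66 64 62]
2 err mm [-0.1  0.2] r 13.4 [133 130 120]
3 err mm [-1.1 -0.3] r 13.175 [191 199 180]
37.7333
```

View pics/top2.png

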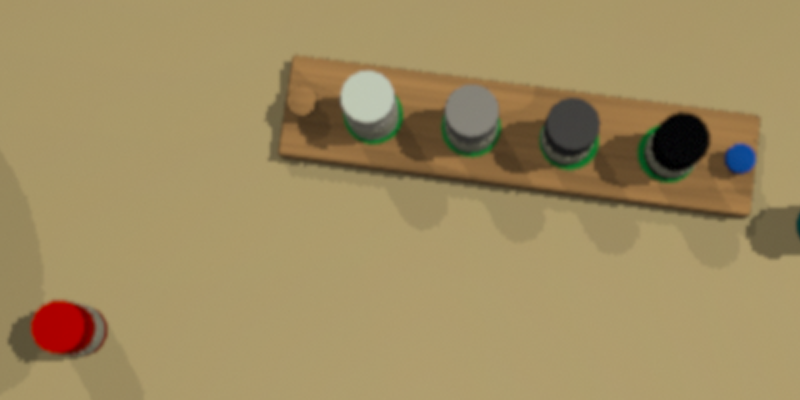

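View pics/s2.png

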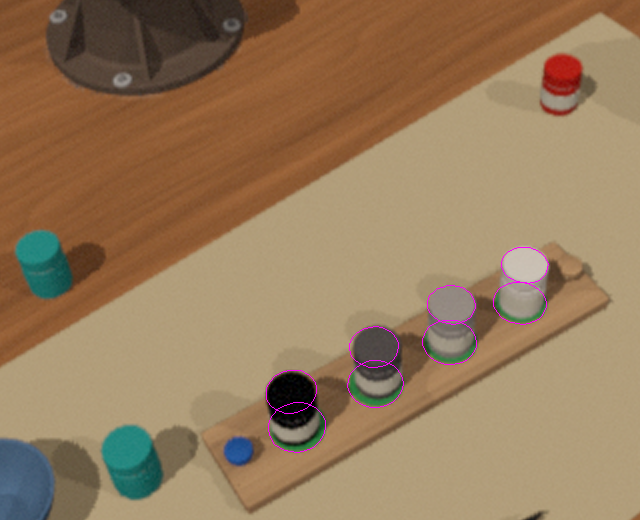

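All four pots are upright and centred to within about 5 mm. From the blue knob the order is black, dark, mid, pale. Red hasn't moved and the arm is clear.

```bash
python3 -c "
from plant import bot
print(bot.sign_off())"
```

```text
the job is handed in; nothing more can be done
None
```

The job is handed in at about 38 s of the allowed 104 s: the four ink pots stand upright on their marks, black at the blue knob, then dark, medium and pale, each within about 5 mm of centre by camera, and the vermilion pot is where it was.

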